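# Weigh the empty cruet on the kitchen scale

### The job

The pepper grinder has just been weighed and still stands on the sprung kitchen scale: take it off and stand it upright on the round steel trivet, with its whole foot on the trivet. Then set the empty glass cruet upright in the middle of the scale's pan, gently, without driving the pan down to its stop, and let go so that its weight can be read. Leave everything else where it is.

Things in the scene. Friction and masses are not known exactly. Their poses are not given: they have to be found in the camera images.
- pepper: Pepper grinder, rigid, clear acrylic with dark filling and dark twist top, 142 mm tall, 190 to 315 g, starts on the scale's pan. Origin: centre of its underside, z up. Diameters by height above the underside: body 50 mm up to 88 mm; neck 34 mm from 88 to 96; twist top 44 mm from 96 to 134 (grip here); steel button 16 mm on top.
- cruet: Empty stoppered cruet, green glass, rigid, 165 mm tall, 205 to 340 g, on the sideboard. Origin: centre of its underside, z up. Diameters by height above the underside: body 62 mm up to 58 mm; shoulder narrowing from 58 to 88; neck 28 mm from 88 to 146 (grip here); lip 33 mm from 146 to 150; cork 20 mm above.
- scale: Sage green kitchen scale with a sprung pan, fixed to the sideboard. Box 150 x 150 mm, top 85 mm above the sideboard, dial on its own +x face. Origin: centre of its underside, straight below the pan's centre.
- pan_top (a point): Centre of the upper face of the scale's pan, a flat round steel plate 150 mm in diameter and 8 mm thick with a thin ring 72 mm in diameter engraved round its centre; 120 mm above the sideboard when empty, moving down with the pan.
- pan (a joint): How far the scale's pan is pressed down, in m: 0 when empty, stop at 0.025. Spring 450 N/m, damped: the cruet or the grinder alone sinks it 4 to 8 mm; about 11 N brings it to the stop.
- trivet: Round flat stainless steel trivet, 170 mm in diameter, 12 mm thick, 0.6 kg, lying loose on the sideboard. Origin: centre of its underside, z up.
- salt: Salt grinder, the pepper grinder's twin in shape (142 mm tall, 50 mm in diameter) but with white filling and white top; stands on the sideboard, to be left alone. Origin: centre of its underside.
- butter_dish: Butter dish with its navy lid on, 110 x 170 mm, 82 mm tall, at the far side; to be left alone. Origin: centre of its underside.
- mug: Terracotta mug, 80 mm in diameter, 90 mm tall, at the far side; to be left alone. Origin: centre of its underside.

How it is judged:
By the outcome, as a careful person would: the job done as asked, in the order asked, and still so for the second after the job is handed in, with the robot touching nothing.
It also fails if it takes over 64 s, if anything falls off the work surface, if the arm or the gripper's body presses on something with over 40 N, if the wrist force passes 120 N, or if a joint passes its speed limit or range.

### The arm

A 6-joint arm with a two-finger parallel gripper is mounted at the origin on the work surface. World frame = base frame: x ahead of the robot, y to its left, z up, the work surface at z = 0. Lengths are in mm, angles in rad, forces in N, time in s.
With the tool pointing down it reaches from about 325 to 775 mm from the base axis. Payload 9.3 kg.
Tool frame: the origin (TCP) lies midway between the tips of the shut fingers; the grasp point (between the pads) lies 19 mm behind it; z points along the fingers, y is the direction in which the jaws open and shut (so a half turn about z gives the same grasp; the last joint's range is limited). The gripper opens to 85 mm and grips with 20 to 120 N. Pads are 22 mm wide; open, the fingers measure 114 mm over their backs; the gripper's body (76 mm by 85 mm) begins 54 mm behind the grasp point. The pads swing forward as they close: fully open they stand 13 mm farther back than shut.
Start: joints at [-0.153, 0.259, 0.021, 1.334, 0, 1.418], TCP at [549.997, -0.004, 231.279] pointing down, gripper open.
Joint ranges: [-3.04, 3.04], [-0.91, 1.82], [-1.04, 1.36], [-1.92, 1.95], [-1.52, 1.45], [-3.14, 3.14]. Speed limits (rad/s): [2.22, 2.22, 2.79, 3.14, 3.14, 3.14].

### API

Orientations are given as a rotation vector (axis times angle).
In Python, from workcell import * gives the robot as it stands.
- The arm moves only by the shell command python3 -m inch 'ROWS' [OPENING] [FORCE]. ROWS is JSON, a list of rows, each an object with "translation": the shift along the world's x, y, z in cm, a list of three; "dr": the turn, a rotation vector about the world's x, y, z in rad, a list of three. In form: [{"translation": [tx, ty, tz], "dr": [wx, wy, wz]}, ...]. A call has 1 to 12 rows; each row shifts and turns the commanded pose from where the row before left it; what a row does not reach is not made up. A row lasts 1/8 s, in which the tool goes at most 62.5 mm and 10.7 degrees, less where a joint would pass 70% of its speed; a pose out of reach is approached as far as the arm can. A call with a gripper value outside its range is refused whole. OPENING is the finger opening in cm, from 0 to 8.54, set as the call begins (- or left out, the last holds). The fingers move at their own pace and stop on an object; FORCE is the grip in N (left out, the last holds). Time passes only in rows, so rows that do not move let the fingers close. It gives the time, the measured TCP pose, the force and the opening at its end, in the units of the state.
- read_state(): the state, without advancing time (a new reading comes with each control period).
- grab_frame(name): name is "scene" or "side" or "wrist"; returns the picture (400x640x3 uint8, red, green, blue); there is no depth.
- camera_info(name): a dict with "mtx" (3x3 intrinsics, pixels), "R" (3x3) and "t" (3): a world point X has camera coordinates R X + t. Camera axes: x right, y down, z forward; pixel columns grow to the right and rows downward; lengths in mm; the calibration is good to about 2 mm. The wrist camera is an equidistant fisheye: a pixel r from the principal point sees the ray r / f radians off the axis. A picture is of the moment at which its call begins: read the wrist's pose just before it. camera_info takes no time and is no camera call; for the wrist camera it gives the pose at the moment of the call.
- job_done(): hands the job in, once; it reports no verdict.
The state is a dict: "time": time; "joint_pos": joint angles; "joint_vel": joint speeds; "joint_efforts": joint torques, N m; "position": TCP position; "ee_rot": TCP orientation; "wrist_force": force on the tool from outside, world axes, zero at the start; "wrist_torque": the same for the moment, N m; "grip_width": finger opening in mm.
Only numpy, scipy, OpenCV 4.12 (cv2) and the standard library are available. Lean on these libraries where they do the work, as an engineer would, in place of code of your own. Each camera call takes 0.05 s, during which the arm holds its last target. There are 200 camera calls.

## Working session

There is one attempt and no reset: what is moved stays moved. The work goes in short steps, Python scripts to look and compute and a shell command to move; the robot and the scene stay as the last step left them, time stands still between calls to the robot, and variables do not carry over. Pictures are saved under pics/ and viewed, about 8 in all and at most 12, crops included, and the job is handed in when it is done.

```bash
mkdir -p pics && ls && cat > h.py <<'E'
from workcell import *
import numpy as np, cv2
def save(n,im): cv2.imwrite('pics/'+n+'.png',im[:,:,::-1])
def ray(ci,u,v,fish=False):
    K=np.array(ci['mtx']);R=np.array(ci['R']);t=np.array(ci['t'])
    x=(u-K[0,2])/K[0,0];y=(v-K[1,2])/K[1,1]
    if fish:
        r=np.hypot(x,y);s=np.sin(r)/r if r>1e-9 else 1;d=np.array([x*s,y*s,np.cos(r)])
    else: d=np.array([x,y,1.])
    return -R.T@t,R.T@d
def onz(ci,u,v,z,fish=False):
    c,d=ray(ci,u,v,fish);return c+d*(z-c[2])/d[2]
def proj(ci,X):
    K=np.array(ci['mtx']);p=K@(np.array(ci['R'])@np.array(X,float)+np.array(ci['t']));return p[:2]/p[2]
E
python3 - <<'E'
from h import *
a=grab_frame('scene');b=grab_frame('side')
save('scene0',a);save('side0',b)
for n in('scene','side'):
    c=camera_info(n);print(n,np.round(np.array(c['mtx']),1).tolist(),np.round(-np.array(c['R']).T@np.array(c['t'])))
print(read_state())
E
```

```text
pics
scene [[399.9, 0.0, 319.2], [0.0, 399.9, 201.2], [0.0, 0.0, 1.0]] [1280.   45.  762.]
side [[370.6, 0.0, 316.5], [0.0, 370.6, 192.6], [0.0, 0.0, 1.0]] [165. 529. 536.]
{'time': 0.1, 'joint_pos': array([-1.52584273e-01,  2.59109711e-01,  2.08431146e-02,  1.33367201e+00,
       -4.98504006e-06,  1.41820337e+00]), 'joint_vel': array([-0.00020609,  0.00120322,  0.00240684, -0.00307188,  0.00055784,
        0.00060879]), 'joint_efforts': array([ 3.14176716e-03, -5.56694484e+01,  3.45071769e+01,  1.17344077e-02,
       -2.28166823e-04,  1.16645586e-05]), 'position': array([5.49759247e+02, 3.94956820e-02, 2.30742986e+02]), 'ee_rot': array([-2.22078246e+00, -2.22080176e+00,  1.06717031e-03]), 'wrist_force': array([ 1.01877238, -0.04114013, -0.21845294]), 'wrist_torque': array([0.01386615, 0.03570933, 0.0183835 ]), 'grip_width': 85.1131698465399}
```

View pics/scene0.png

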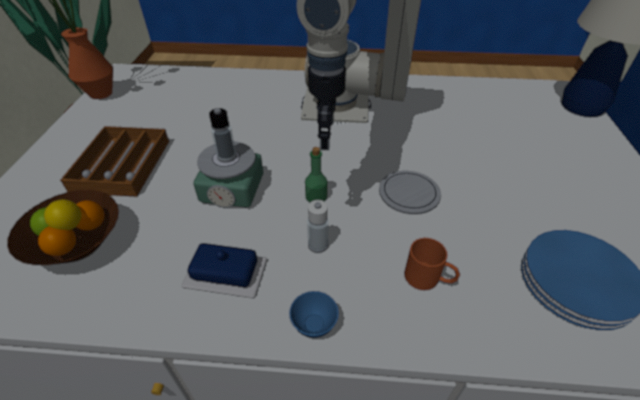

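View pics/side0.png

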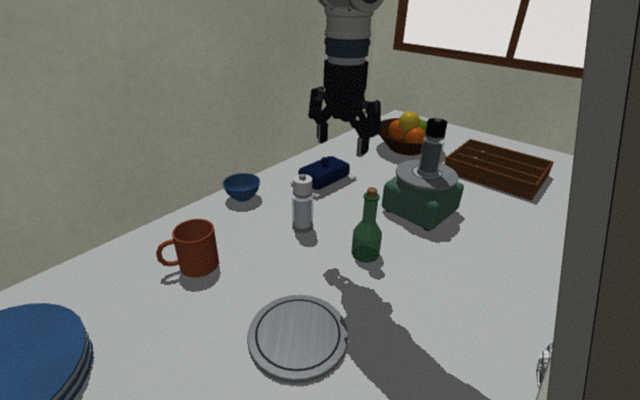

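The scene view shows the pepper's top at (219,118), the pan centre at about (226,160), the cruet's cork at (316,152), the salt's top at (318,207) and the trivet at (409,191). In the side view the pepper's top is at (436,128), the cruet's cork at (372,190), the salt's top at (302,183) and the trivet at (298,335).

```bash
python3 - <<'E'
from h import *
S=camera_info('scene');D=camera_info('side')
def tri(p,q):
    c1,d1=ray(S,*p);c2,d2=ray(D,*q);d1/=np.linalg.norm(d1);d2/=np.linalg.norm(d2)
    k=np.linalg.lstsq(np.c_[d1,-d2],c2-c1,rcond=None)[0];a=c1+k[0]*d1;b=c2+k[1]*d2
    return np.round((a+b)/2),round(np.linalg.norm(a-b),1)
print('pepper top',tri((219,119),(436,129)))
print('cruet cork',tri((316,151),(372,192)))
print('salt top',tri((318,207),(302,184)))
print('trivet',onz(S,409.5,190,12),onz(D,298,336,12))
for n,p,q,z in(('cruet base',(316,203),(366,256),0),('salt base',(318,250),(303,228),0)):print(n,onz(S,*p,z),onz(D,*q,z))
print('pan',onz(S,226,159,113),onz(D,427,174,113))
print('mug',tri((427,248),(195,230)),'butter',tri((222,255),(324,162)))
w=camera_info('wrist');print(w)
print(read_state()['position']);save('wrist0',grab_frame('wrist'))
E
```

```text
pepper top (array([ 474., -264.,  227.]), np.float64(0.7))
cruet cork (array([488., -29., 156.]), np.float64(3.2))
salt top (array([653.,  -7., 123.]), np.float64(4.8))
trivet [456.56553813 226.95930899  12.        ] [444.87402733 234.30529004  12.        ]
cruet base [515.57581412 -26.38787541   0.        ] [480.16102826 -22.05847677   0.        ]
salt base [675.9385408   -7.67282305   0.        ] [651.87192079  -6.03289799   0.        ]
pan [ 486.02251313 -262.56791623  113.        ] [ 472.0403935  -257.85388756  113.        ]
mug (array([724., 231.,  91.]), np.float64(0.9)) butter (array([ 758., -212.,   66.]), np.float64(1.2))
{'mtx': array([[309.70691629,   0.        , 318.56702268],
       [  0.        , 309.70691629, 197.68596751],
       [  0.        ,   0.        ,   1.        ]]), 'R': array([[ 9.99999053e-01,  1.17861239e-04, -1.37142969e-03],
       [ 4.84083063e-04, -9.62794655e-01,  2.70233637e-01],
       [-1.28855510e-03, -2.70234045e-01, -9.62793800e-01]]), 't': array([-548.12380291,  -34.01341325,  379.23287193])}
[5.49759247e+02 3.94956820e-02 2.30742986e+02]
```

View pics/wrist0.png

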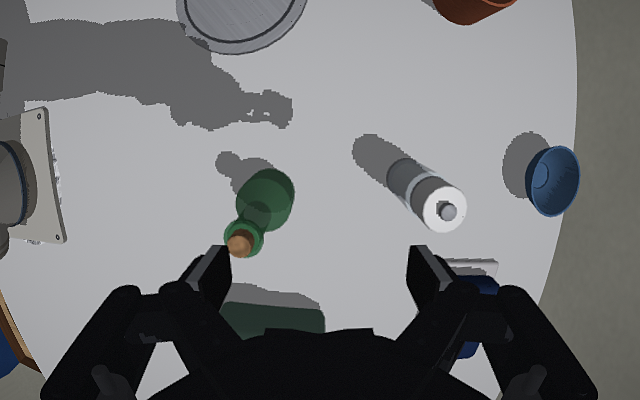

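The wrist view shows the cruet's cork at (239,245), the salt's top at (443,209) and the trivet at (240,20). I'm going above the pepper.

```bash
python3 -m inch '[{"translation":[0,0,5],"dr":[0,0,0]},{"translation":[-1,-4,4],"dr":[0,0,0]},{"translation":[-1.6,-5.4,0],"dr":[0,0,0]},{"translation":[-1.6,-5.4,0],"dr":[0,0,0]},{"translation":[-1.6,-5.4,0],"dr":[0,0,0]},{"translation":[-1.6,-5,0],"dr":[0,0,0]},{"translation":[0,0,0],"dr":[0,0,0]},{"translation":[0,0,0],"dr":[0,0,0]}]' 8.5 30 && python3 - <<'E'
from h import *
p=read_state()['position'];w=camera_info('wrist');print(p)
save('wrist1',grab_frame('wrist'))
import json
np.save('w1.npy',np.array([w['mtx'],w['R']]));np.save('w1t.npy',w['t'])
E
```

```text
time: 1.15
position: [475.9, -251.9, 321.1]
ee_rot: [-2.222, -2.22, -0.0]
wrist_force: [-0.1, 0.1, -0.5]
grip_width: 85.0
[ 475.88780352 -251.94785129  321.07333241]
```

View pics/wrist1.png

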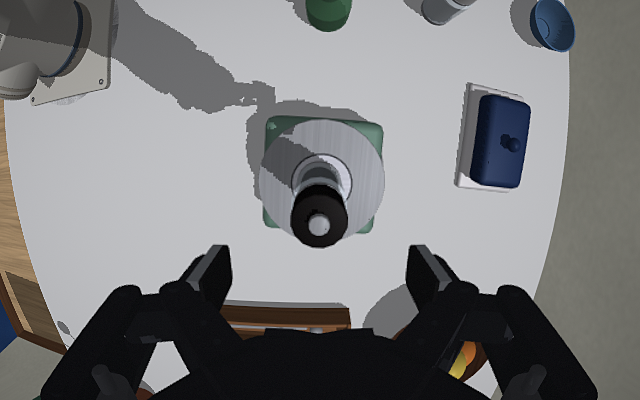

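The pepper's button is at (319,224), the top's rim centre at about (320,220), and the pan spans u 260–385, v 119–243.

```bash
python3 - <<'E'
from h import *
a=np.load('w1.npy');w=dict(mtx=a[0],R=a[1],t=np.load('w1t.npy'))
print('button',onz(w,319,224,255,1),'top rim',onz(w,320,217,247,1))
P=[onz(w,u,v,114,1) for u,v in((260,181),(385,181),(322,119))];print('pan',np.round(P,1))
im=cv2.imread('pics/wrist1.png');hsv=cv2.cvtColor(im,cv2.COLOR_BGR2HSV)
m=((im.max(2)<60)&(np.indices(im.shape[:2])[0]>170)&(np.indices(im.shape[:2])[0]<260)&(abs(np.indices(im.shape[:2])[1]-320)<45)).astype('u1')
n,l,s,c=cv2.connectedComponentsWithStats(m);print(s[1:][s[1:,4]>200])
E
```

```text
button [ 474.85354905 -260.4340732   255.        ] top rim [ 475.60202321 -257.8850484   247.        ]
pan [[ 405.9 -260.   114. ]
 [ 552.5 -260.   114. ]
 [ 478.4 -188.9  114. ]]
[[ 301  171   36   11  214]
 [ 290  183   58   65 2491]]
```

```bash
python3 -m inch '[{"translation":[-0.1,-0.9,-2.4],"dr":[0,0,0]},{"translation":[0,0,-4],"dr":[0,0,0]},{"translation":[0,0,-3],"dr":[0,0,0]},{"translation":[0,0,-2],"dr":[0,0,0]},{"translation":[0,0,0],"dr":[0,0,0]},{"translation":[0,0,0],"dr":[0,0,0]}]' && python3 -m inch '[{"translation":[0,0,0],"dr":[0,0,0]},{"translation":[0,0,0],"dr":[0,0,0]},{"translation":[0,0,0],"dr":[0,0,0]},{"translation":[0,0,0],"dr":[0,0,0]},{"translation":[0,0,0],"dr":[0,0,0]},{"translation":[0,0,0],"dr":[0,0,0]}]' 3.5 35 && python3 - <<'E'
from h import *
save('wrist2',np.vstack([grab_frame('wrist')[150:],grab_frame('side')[80:300]]))
E
```

```text
time: 1.95
position: [475.6, -260.5, 208.3]
ee_rot: [2.219, 2.222, 0.0]
wrist_force: [-0.5, -0.6, 0.2]
grip_width: 85.2
time: 2.7
position: [475.2, -261.1, 207.3]
ee_rot: [2.221, 2.221, 0.0]
wrist_force: [1.2, 0.2, -0.0]
grip_width: 43.4
```

View pics/wrist2.png

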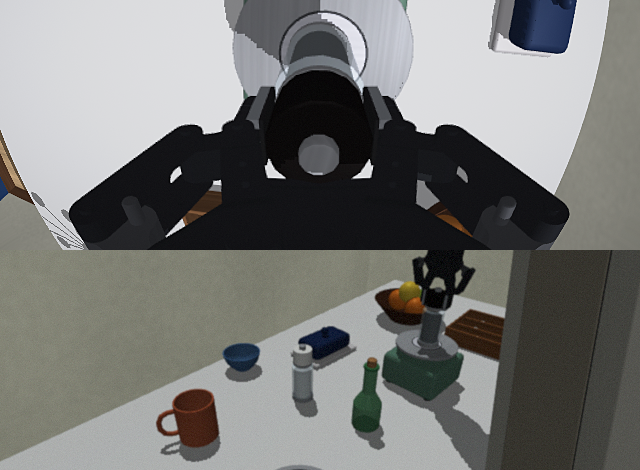

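Pepper gripped at 43.4 mm width. Lifting it and carrying it over at a modest speed with a firmer grip.

```bash
python3 -m inch '[{"translation":[0,0,0],"dr":[0,0,0]},{"translation":[0,0,0.5],"dr":[0,0,0]},{"translation":[0,0,1],"dr":[0,0,0]},{"translation":[0,0,1.5],"dr":[0,0,0]},{"translation":[0,0,2],"dr":[0,0,0]},{"translation":[0,0,2],"dr":[0,0,0]},{"translation":[0,0,1.5],"dr":[0,0,0]},{"translation":[0,0,1],"dr":[0,0,0]},{"translation":[0,1,1],"dr":[0,0,0]},{"translation":[0,2,0],"dr":[0,0,0]},{"translation":[0,3,0],"dr":[0,0,0]},{"translation":[0,3.2,0],"dr":[0,0,0]}]' - 60 && python3 -m inch '[{"translation":[-0.2,3.5,0],"dr":[0,0,0]},{"translation":[-0.2,3.5,0],"dr":[0,0,0]},{"translation":[-0.2,3.5,0],"dr":[0,0,0]},{"translation":[-0.2,3.5,0],"dr":[0,0,0]},{"translation":[-0.2,3.5,0],"dr":[0,0,0]},{"translation":[-0.2,3.5,0],"dr":[0,0,0]},{"translation":[-0.2,3.5,0],"dr":[0,0,0]},{"translation":[-0.2,3.5,0],"dr":[0,0,0]},{"translation":[-0.2,3.5,0],"dr":[0,0,0]},{"translation":[-0.2,3,0],"dr":[0,0,0]},{"translation":[-0.2,2.5,0],"dr":[0,0,0]},{"translation":[-0.2,1.5,0],"dr":[0,0,0]}]' && python3 -m inch '[{"translation":[0,1,0],"dr":[0,0,0]},{"translation":[0,0.5,0],"dr":[0,0,0]},{"translation":[0,0,0],"dr":[0,0,0]},{"translation":[0,0,0],"dr":[0,0,0]},{"translation":[0,0,0],"dr":[0,0,0]}]' && python3 - <<'E'
from h import *
save('p3',np.vstack([grab_frame('wrist')[:270],grab_frame('side')[80:400]]))
E
```

```text
time: 4.3
position: [474.5, -166.9, 311.8]
ee_rot: [-2.221, -2.221, 0.0]
wrist_force: [0.2, -0.4, -3.2]
grip_width: 42.9
time: 5.8
position: [449.7, 217.7, 311.9]
ee_rot: [-2.219, -2.223, 0.001]
wrist_force: [0.8, 0.6, -3.4]
grip_width: 42.6
time: 6.42
position: [451.1, 230.6, 312.3]
ee_rot: [2.222, 2.221, 0.0]
wrist_force: [0.1, 0.4, -3.8]
grip_width: 43.3
```

View pics/p3.png

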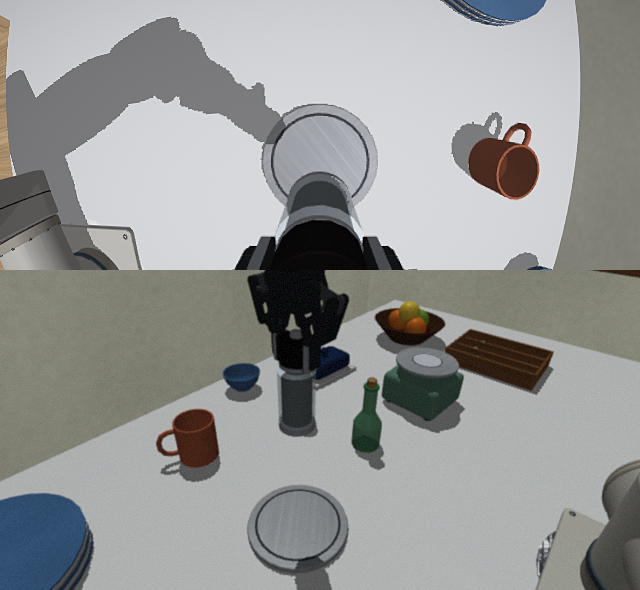

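The trivet is at u 262–378, v from 103 in the wrist view. The grinder hangs upright.

```bash
python3 - <<'E'
from h import *
w=camera_info('wrist')
print(np.round([onz(w,u,v,12,1) for u,v in((262,160),(378,160),(320,103))],1))
D=camera_info('side');print('pan',onz(D,427.5,361-190,120), onz(D,428,364-190,120))
E
python3 -m inch '[{"translation":[0,0,-1.5],"dr":[0,0,0]},{"translation":[0,0,-3],"dr":[0,0,0]},{"translation":[0,0,-4],"dr":[0,0,0]},{"translation":[0,0,-4],"dr":[0,0,0]},{"translation":[0,0,-3],"dr":[0,0,0]},{"translation":[0,0,-2.3],"dr":[0,0,0]},{"translation":[0,0,-1],"dr":[0,0,0]},{"translation":[0,0,-0.7],"dr":[0,0,0]},{"translation":[0,0,0],"dr":[0,0,0]},{"translation":[0,0,0],"dr":[0,0,0]}]'
```

```text
[[367.2 233.2  12. ]
 [536.6 233.2  12. ]
 [451.8 314.6  12. ]]
pan [ 473.12059784 -260.09841498  120.        ] [ 465.16659044 -246.46265599  120.        ]
time: 7.78
position: [451.4, 231.1, 118.0]
ee_rot: [2.221, 2.221, 0.002]
wrist_force: [0.4, 0.1, -3.1]
grip_width: 42.8
```

```bash
python3 -m inch '[{"translation":[0,0,-0.6],"dr":[0,0,0]},{"translation":[0,0,-0.2],"dr":[0,0,0]},{"translation":[0,0,0],"dr":[0,0,0]},{"translation":[0,0,0],"dr":[0,0,0]}]'; python3 -m inch '[{"translation":[0,0,-0.2],"dr":[0,0,0]},{"translation":[0,0,0],"dr":[0,0,0]},{"translation":[0,0,0],"dr":[0,0,0]}]';python3 -m inch '[{"translation":[0,0,-0.2],"dr":[0,0,0]},{"translation":[0,0,0],"dr":[0,0,0]},{"translation":[0,0,0],"dr":[0,0,0]}]'
```

```text
time: 8.28
position: [451.0, 231.0, 109.3]
ee_rot: [2.221, 2.221, 0.0]
wrist_force: [0.2, -0.7, -3.2]
grip_width: 42.9
time: 8.65
position: [451.0, 231.0, 107.3]
ee_rot: [-2.221, -2.221, 0.0]
wrist_force: [0.2, -0.2, -2.4]
grip_width: 42.9
time: 9.02
position: [451.3, 231.1, 106.4]
ee_rot: [2.221, 2.221, 0.002]
wrist_force: [-2.6, -0.9, 9.0]
grip_width: 42.7
```

Contact made. Easing off slightly, releasing and rising.

```bash
python3 -m inch '[{"translation":[0,0,0.1],"dr":[0,0,0]},{"translation":[0,0,0],"dr":[0,0,0]}]' && python3 -m inch '[{"translation":[0,0,0],"dr":[0,0,0]},{"translation":[0,0,0],"dr":[0,0,0]},{"translation":[0,0,0],"dr":[0,0,0]},{"translation":[0,0,0],"dr":[0,0,0]},{"translation":[0,0,0],"dr":[0,0,0]},{"translation":[0,0,2],"dr":[0,0,0]},{"translation":[0,0,4],"dr":[0,0,0]},{"translation":[0,0,5],"dr":[0,0,0]},{"translation":[0,0,5],"dr":[0,0,0]},{"translation":[0,-1,4],"dr":[0,0,0]}]' 8.5 30
```

```text
time: 9.28
position: [451.1, 231.1, 106.4]
ee_rot: [2.221, 2.221, 0.001]
wrist_force: [0.1, 0.7, 1.4]
grip_width: 42.5
time: 10.52
position: [451.0, 221.2, 308.4]
ee_rot: [2.22, 2.222, 0.002]
wrist_force: [0.7, 0.3, -1.3]
grip_width: 85.1
```

```bash
python3 -m inch '[{"translation":[0.5,-3,0],"dr":[0,0,0]},{"translation":[0.7,-5,0],"dr":[0,0,0]},{"translation":[0.7,-5,0],"dr":[0,0,0]},{"translation":[0.7,-5,0],"dr":[0,0,0]},{"translation":[0.7,-4,0],"dr":[0,0,0]},{"translation":[0.4,-3,-2],"dr":[0,0,0]},{"translation":[0,0,-3],"dr":[0,0,0]},{"translation":[0,0,0],"dr":[0,0,0]},{"translation":[0,0,0],"dr":[0,0,0]}]' && python3 - <<'E'
from h import *
w=camera_info('wrist');im=grab_frame('wrist')
np.save('w1.npy',np.array([w['mtx'],w['R']]));np.save('w1t.npy',w['t'])
save('p4',np.vstack([im[:330],grab_frame('side')[130:400]]))
E
```

```text
time: 11.65
position: [488.3, -28.8, 257.4]
ee_rot: [2.22, 2.221, 0.001]
wrist_force: [0.2, 0.1, 0.4]
grip_width: 84.7
```

View pics/p4.png

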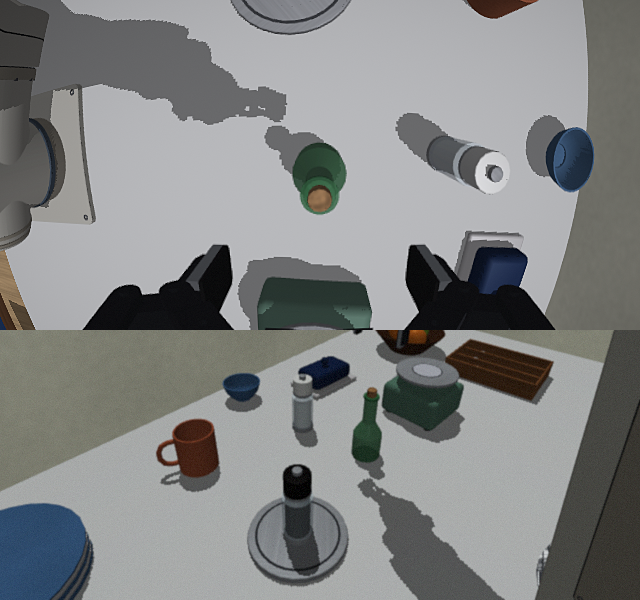

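The pepper stands on the trivet. In the wrist view the cruet's cork is at (319,199), its lip at about (319,195).

```bash
python3 - <<'E'
from h import *
a=np.load('w1.npy');w=dict(mtx=a[0],R=a[1],t=np.load('w1t.npy'))
im=cv2.imread('pics/p4.png')[:330];h=cv2.cvtColor(im,cv2.COLOR_BGR2HSV)
m=cv2.inRange(h,(3,80,60),(25,255,255))
n,l,s,c=cv2.connectedComponentsWithStats(m)
for i in range(1,n):
    if s[i,4]>150: print(s[i],c[i])
print(onz(w,319,199,165,1),onz(w,319,195,150,1))
E
```

```text
[479   0  59  18 505] [504.43564356   7.60594059]
[307 185  25  27 470] [318.99361702 199.00638298]
[   0  250   35   80 1211] [ 12.66308836 296.30305533]
[  0 297  15  33 168] [  4.96428571 316.88095238]
[487.3385432  -26.15064617 165.        ] [487.37074331 -26.95369669 150.        ]
```

```bash
python3 -m inch '[{"translation":[-0.1,0.2,-2],"dr":[0,0,0]},{"translation":[0,0,-4],"dr":[0,0,0]},{"translation":[0,0,-4],"dr":[0,0,0]},{"translation":[0,0,-3],"dr":[0,0,0]},{"translation":[0,0,-2.1],"dr":[0,0,0]},{"translation":[0,0,0],"dr":[0,0,0]},{"translation":[0,0,0],"dr":[0,0,0]}]' && python3 -m inch '[{"translation":[0,0,0],"dr":[0,0,0]},{"translation":[0,0,0],"dr":[0,0,0]},{"translation":[0,0,0],"dr":[0,0,0]},{"translation":[0,0,0],"dr":[0,0,0]},{"translation":[0,0,0],"dr":[0,0,0]},{"translation":[0,0,0],"dr":[0,0,0]},{"translation":[0,0,0],"dr":[0,0,0]}]' 2 40 && python3 -m inch '[{"translation":[0,0,0],"dr":[0,0,0]},{"translation":[0,0,0.5],"dr":[0,0,0]},{"translation":[0,0,1],"dr":[0,0,0]},{"translation":[0,0,1.5],"dr":[0,0,0]},{"translation":[0,0,2],"dr":[0,0,0]},{"translation":[0,0,2.5],"dr":[0,0,0]},{"translation":[0,0,3],"dr":[0,0,0]},{"translation":[0,0,3],"dr":[0,0,0]},{"translation":[0,0,2],"dr":[0,0,0]},{"translation":[0,0,1],"dr":[0,0,0]},{"translation":[0,0,0],"dr":[0,0,0]}]' - 60
```

```text
time: 12.62
position: [487.8, -27.0, 106.6]
ee_rot: [2.22, 2.221, 0.002]
wrist_force: [-0.0, -0.3, 0.4]
grip_width: 84.9
time: 13.5
position: [487.5, -27.1, 105.6]
ee_rot: [2.221, 2.221, 0.001]
wrist_force: [2.7, 0.9, 4.7]
grip_width: 27.3
time: 14.88
position: [487.0, -27.0, 270.4]
ee_rot: [2.221, 2.221, 0.0]
wrist_force: [0.5, 0.1, -3.6]
grip_width: 26.4
```

```bash
python3 -m inch '[{"translation":[0,-1,0],"dr":[0,0,0]},{"translation":[-0.1,-2,0],"dr":[0,0,0]},{"translation":[-0.1,-3,0],"dr":[0,0,0]},{"translation":[-0.1,-3.5,0],"dr":[0,0,0]},{"translation":[-0.1,-3.5,0],"dr":[0,0,0]},{"translation":[-0.1,-3.5,0],"dr":[0,0,0]},{"translation":[-0.1,-3,0],"dr":[0,0,0]},{"translation":[-0.1,-2,0],"dr":[0,0,0]},{"translation":[-0.1,-1.5,0],"dr":[0,0,0]},{"translation":[0,-0.6,0],"dr":[0,0,0]},{"translation":[0,0,0],"dr":[0,0,0]},{"translation":[0,0,0],"dr":[0,0,0]}]' && python3 - <<'E'
from h import *
w=camera_info('wrist');im=grab_frame('wrist')
np.save('w1.npy',np.array([w['mtx'],w['R']]));np.save('w1t.npy',w['t'])
save('wr5',im);s=grab_frame('side');save('sd5',s)
save('p5',np.vstack([cv2.resize(im[60:260,200:440],(720,600))[:, :],])[:600])
E
```

```text
time: 16.38
position: [479.1, -262.3, 270.4]
ee_rot: [2.221, 2.222, 0.0]
wrist_force: [0.6, -0.2, -2.0]
grip_width: 26.6
```

View pics/p5.png

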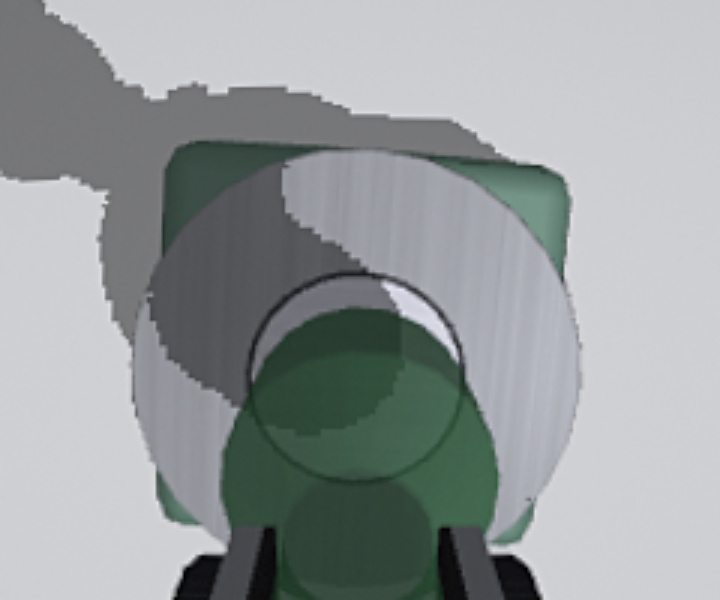

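The empty pan's ring shows through the glass: crop x 248–465, y 272–482. The pan's rim is at x 133–581, with its top at y 150.

```bash
python3 - <<'E'
from h import *
a=np.load('w1.npy');w=dict(mtx=a[0],R=a[1],t=np.load('w1t.npy'))
f=lambda x,y:np.round(onz(w,200+x/3-.33,60+y/3-.33,120,1)[:2],1)
for p in((248,372),(465,372),(357,272),(357,482),(133,378),(581,378),(357,150)):print(p,f(*p))
E
```

```text
(248, 372) [ 442.4 -260.7]
(465, 372) [ 513.  -260.6]
(357, 272) [ 477.8 -228.1]
(357, 482) [ 477.9 -298.5]
(133, 378) [ 403.8 -262.5]
(581, 378) [ 552.  -262.4]
(357, 150) [ 477.8 -189.5]
```

```bash
python3 -m inch '[{"translation":[-0.1,-0.1,-1],"dr":[0,0,0]},{"translation":[0,0,-1.2],"dr":[0,0,0]},{"translation":[0,0,-1],"dr":[0,0,0]},{"translation":[0,0,-0.6],"dr":[0,0,0]},{"translation":[0,0,-0.3],"dr":[0,0,0]},{"translation":[0,0,0],"dr":[0,0,0]},{"translation":[0,0,0],"dr":[0,0,0]}]'; for i in 1; do python3 -m inch '[{"translation":[0,0,-0.1],"dr":[0,0,0]},{"translation":[0,0,-0.1],"dr":[0,0,0]},{"translation":[0,0,-0.1],"dr":[0,0,0]},{"translation":[0,0,-0.1],"dr":[0,0,0]},{"translation":[0,0,0],"dr":[0,0,0]},{"translation":[0,0,0],"dr":[0,0,0]}]'; done; python3 -c "
from h import *
print(read_state()['wrist_force'])"
```

```text
time: 17.35
position: [478.1, -264.1, 229.6]
ee_rot: [2.221, 2.221, 0.0]
wrist_force: [-0.5, -0.4, -2.0]
grip_width: 26.8
time: 18.1
position: [478.0, -264.0, 225.3]
ee_rot: [2.221, 2.221, -0.0]
wrist_force: [-0.3, 0.6, -3.6]
grip_width: 26.9
[-0.34119766  0.59121185 -3.61687779]
```

```bash
python3 -m inch '[{"translation":[0,0,-0.1],"dr":[0,0,0]},{"translation":[0,0,-0.1],"dr":[0,0,0]},{"translation":[0,0,-0.1],"dr":[0,0,0]},{"translation":[0,0,0],"dr":[0,0,0]},{"translation":[0,0,0],"dr":[0,0,0]}]'; python3 -m inch '[{"translation":[0,0,-0.1],"dr":[0,0,0]},{"translation":[0,0,-0.1],"dr":[0,0,0]},{"translation":[0,0,0],"dr":[0,0,0]},{"translation":[0,0,0],"dr":[0,0,0]}]'
```

```text
time: 18.73
position: [478.0, -264.0, 222.3]
ee_rot: [2.221, 2.221, 0.0]
wrist_force: [-0.0, -0.3, -1.6]
grip_width: 26.7
time: 19.23
position: [478.0, -264.0, 220.4]
ee_rot: [2.221, 2.221, 0.0]
wrist_force: [1.0, 0.4, -0.6]
grip_width: 27.1
```

```bash
python3 - <<'E'
from h import *
im=grab_frame('side');save('p6',cv2.resize(im[90:240,340:500],(640,600)))
E
```

```text
(no output)
```

View pics/p6.png

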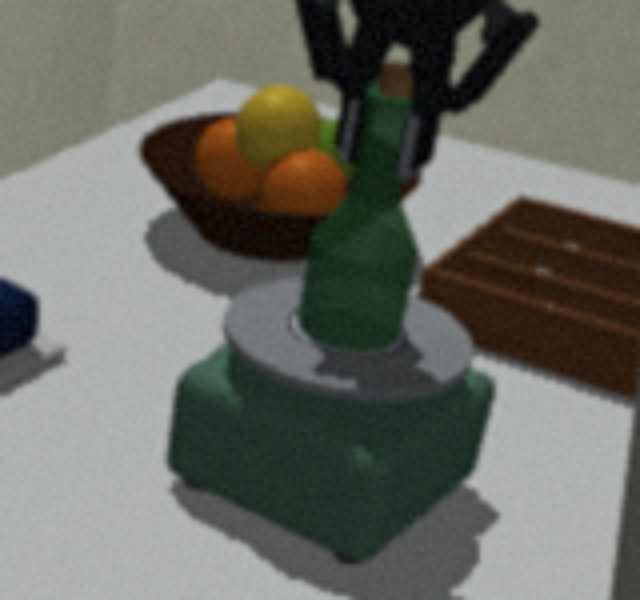

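The cruet (base at about (353,340)) stands upright on the pan, which has sunk, and the force has dropped to about zero. The spring now carries the weight, so I'm releasing.

```bash
python3 -m inch '[{"translation":[0,0,-0.05],"dr":[0,0,0]},{"translation":[0,0,0],"dr":[0,0,0]}]' - 20 && python3 -m inch '[{"translation":[0,0,0],"dr":[0,0,0]},{"translation":[0,0,0],"dr":[0,0,0]},{"translation":[0,0,0],"dr":[0,0,0]},{"translation":[0,0,0],"dr":[0,0,0]},{"translation":[0,0,0],"dr":[0,0,0]},{"translation":[0,0,1],"dr":[0,0,0]},{"translation":[0,0,3],"dr":[0,0,0]},{"translation":[0,0,4],"dr":[0,0,0]},{"translation":[0,0,4],"dr":[0,0,0]},{"translation":[0,0,2],"dr":[0,0,0]},{"translation":[0,0,0],"dr":[0,0,0]},{"translation":[0,0,0],"dr":[0,0,0]}]' 8.5 20 && python3 - <<'E'
from h import *
w=camera_info('wrist');im=grab_frame('wrist');s=grab_frame('side')
np.save('w1.npy',np.array([w['mtx'],w['R']]));np.save('w1t.npy',w['t'])
save('wr7',im)
save('p7',np.vstack([cv2.resize(im[60:270,200:440],(640,560))[:330],s[130:400]]))
E
```

```text
time: 19.52
position: [478.0, -264.0, 219.8]
ee_rot: [2.221, 2.221, 0.0]
wrist_force: [0.4, -0.7, -0.3]
grip_width: 26.6
time: 21.02
position: [477.9, -263.9, 359.0]
ee_rot: [-2.221, -2.221, 0.0]
wrist_force: [0.4, 0.5, -0.3]
grip_width: 84.8
```

View pics/p7.png

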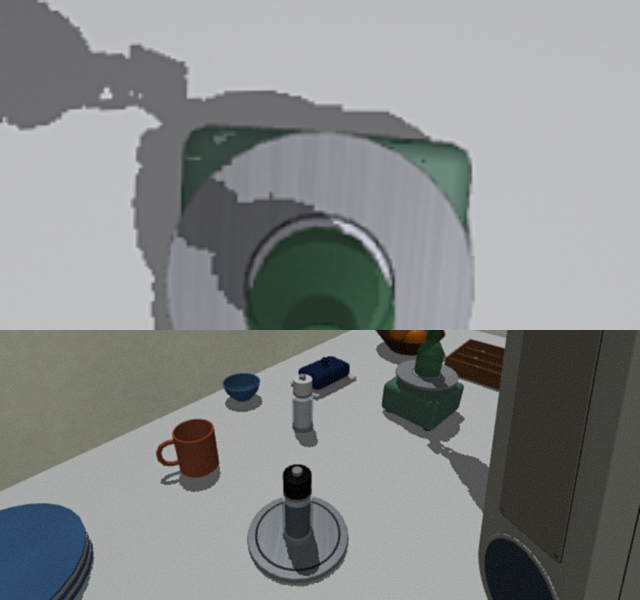

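The cruet stands upright inside the ring: its base edge is about 6 mm inside the ring at the top, against 5 mm if perfectly centred, and it is even left to right. The pepper is upright and well inside the trivet, and the gripper is clear.

```bash
python3 -c "
from workcell import *
print(job_done())"
```

```text
the job is handed in; nothing more can be done
None
```

I moved the pepper grinder from the scale onto the trivet. Then I set the cruet on the scale's pan, let go and handed the job in at about 21 s of the 64 s allowed. No verdict was reported.

- **Pepper grinder:** it stands upright about 1 mm from the trivet's measured centre, so its whole foot is on the trivet. The final side view shows it still standing. Setting it down, the wrist briefly read about 12 N above the hanging load; I eased that off before opening the gripper.
- **Cruet:** I lowered it in 1 mm steps until the spring carried its weight, with the pan down about 6 mm of its 25 mm travel. At release the wrist force was close to zero. The final wrist view shows it upright and within about 1 mm of the middle of the engraved ring.
- **Everything else:** the salt grinder, butter dish and mug look unmoved in the pictures, and the gripper is open about 140 mm above where it let go.
- **Disagreement between checks:** the fixed cameras' first rough estimates of the trivet and pan centres differed by up to 15 mm. I relied on close wrist-camera measurements instead.

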